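# Sort the dog-grooming tools into their places

## Task

The dog-grooming tools have been left mixed up on the bench. Put them away by kind: lay both brushes flat in the plywood box, side by side with their bristles and pins still up, lay both combs flat and side by side in the shallow steel tray with none resting on the rim, and put the tick remover into the glass jar. Leave the jar, the shampoo bottle and the balm tin standing where they are.

Things in the scene. Friction and masses are not known exactly. Their poses are not given: they have to be found in the camera images.
- pin_brush: Loose dog brush (sizes in mm), red plastic back, lying on its back with steel pins up; 165 long, 80 g. Oval head 62 x 50 (x +20 to +82), back 16 thick, pins reach 32 up. Straight handle 20 wide, 16 thick (x -82 to +20), rounded end 24 wide. Balances about 10 towards the head. Origin: underside at mid-length; x from handle to head, z up. Grip the handle across y at the origin.
- bristle_brush: Loose birch brush, lying on its back with dark bristles up; 165 long, 80 g. Rectangular head 65 x 44 (x +18 to +82), wood 18 thick, bristles reach 33 up. Straight handle 22 wide, 18 thick (x -82 to +18), rounded end 26 wide. Balances about 10 towards the head. Origin: underside at mid-length; x from handle to head, z up. Grip the handle across y at the origin.
- flea_comb: Loose T-shaped flea comb lying flat; 130 long, 50 g. Brown wooden handle 16 wide, 13 thick (x -65 to +22), then a steel crossbar 50 wide (x +22 to +34), 11 thick, with many fine steel teeth pointing on along +x (to +65). Origin: underside at mid-length; x from handle to head, z up. Grip the handle across y at the origin.
- wide_comb: Loose wide-toothed comb lying flat; 160 long, 60 g. Brown wooden handle 17 wide, 14 thick (x -80 to +16), then a straight steel spine 10 wide and 10 thick (to x +80) with eleven thick steel teeth standing out to one side, +y, to y = +33. Origin: underside at mid-length; x from handle to head, z up. Grip the handle across y at the origin.
- tick_remover: Loose yellow plastic tick remover lying flat, a small hook with a forked tip; 64 long, bar 10 wide and 10 thick, 14 wide at the blunt end (x -32 to -24), 12 g. The fork (x +12 to +33) curves up. Origin on the underside at mid-length, x towards the fork, z up.
- brush_box: Plywood box open at the top, where the brushes belong; fixed to the bench, stands to the left or the right of the tools. Outside 212 (x) x 192 (y) x 40 high, walls and floor 6 thick, inside 200 x 180. Origin at the centre of its underside (inner floor at z +6), z up. Both brushes fit side by side, lengthwise along x.
- comb_tray: Shallow steel tray with a rolled rim, where the combs belong; fixed to the bench, on the other side of the tools from the box. Outside 198 (x) x 158 (y) x 22.5 high, walls and floor 3 thick, inside 192 x 152. Origin at the centre of its underside (inner floor at z +3), z up. Both combs fit side by side, lengthwise along x.
- jar: Squat clear glass jar without its lid, where the tick remover belongs; loose, 0.55 kg. 104 outside diameter, 77 high, walls 4 thick, mouth and inside 96 across, inner floor 6 above its underside. Origin at the centre of its underside, z up.
- bottle: Bystander: upright white plastic shampoo bottle, 60 diameter, 150 high, 0.35 kg, loose. Origin at the centre of its underside. It stays where it is.
- tin: Bystander: round aluminium tin of balm with a lid, 64 diameter, 40 high, 0.11 kg, loose. Origin at the centre of its underside. It stays where it is.

How it is judged (in metres and radians):
At the end, for the whole second after the job is handed in: Both brushes flat on the floor of the box (6 mm, 0.12 rad), bristles up; both combs flat on the floor of the tray (7 mm, 0.09 rad); tick remover in the jar below its rim; jar, bottle and tin upright within 30 mm of where they began; all five tools released and at rest (x of pin_brush in the frame of brush_box between -0.08 and 0.08 m and y of pin_brush in the frame of brush_box between -0.085 and 0.085 m and z of pin_brush in the frame of brush_box between 0.002 and 0.012 m and angle between each of pin_brush, bristle_brush's own z axis and vertical below 0.12 rad and x of bristle_brush in the frame of brush_box between -0.08 and 0.08 m and y of bristle_brush in the frame of brush_box between -0.085 and 0.085 m and z of bristle_brush in the frame of brush_box between 0.002 and 0.012 m and x of flea_comb in the frame of comb_tray between -0.08 and 0.08 m and y of flea_comb in the frame of comb_tray between -0.07 and 0.07 m and z of flea_comb in the frame of comb_tray between 0 and 0.01 m and angle between each of flea_comb, wide_comb's own z axis and vertical below 0.09 rad and x of wide_comb in the frame of comb_tray between -0.08 and 0.08 m and y of wide_comb in the frame of comb_tray between -0.07 and 0.07 m and z of wide_comb in the frame of comb_tray between 0 and 0.01 m and horizontal distance between tick_remover and jar below 0.048 m and z of tick_remover in the frame of jar between 0 and 0.06 m and angle between each of jar, bottle, tin's own z axis and vertical below 0.1 rad and distance of each of jar, bottle, tin from where it was at the start of the episode below 0.03 m and linear speed of each of pin_brush, bristle_brush, flea_comb, wide_comb, tick_remover below 0.02 m/s and angular speed of each of pin_brush, bristle_brush, flea_comb, wide_comb, tick_remover below 0.3 rad/s); the robot touches nothing.
It fails at once if the jar, the bottle or the tin is knocked over or shoved away (angle between any of jar, bottle, tin's own z axis and vertical above 0.4 rad or distance of any of jar, bottle, tin from where it was at the start of the episode above 0.05 m).
It also fails if it takes over 131 s, if anything falls off the work surface, if the arm or the gripper's body presses on something with over 40 N, if the wrist force passes 120 N, or if a joint passes its speed limit or range.

## Robot

A 7-joint arm with a two-finger parallel gripper is mounted at the origin on the work surface. World frame = base frame: x ahead of the robot, y to its left, z up, the work surface at z = 0. Lengths are in mm, angles in rad, forces in N, time in s.
With the tool pointing down it reaches from about 400 to 900 mm from the base axis. Payload 5.6 kg.
Tool frame: the origin (TCP) lies midway between the tips of the shut fingers; the grasp point (between the pads) lies 19 mm behind it; x points along the fingers, y is the direction in which the jaws open and shut, and the axes are right-handed (so a half turn about x gives the same grasp; the last joint's range is limited). The gripper opens to 92 mm and grips with 3 to 60 N. Pads are 20 mm wide; open, the fingers measure 128 mm over their backs; the gripper's body (75 mm by 189 mm) begins 69 mm behind the grasp point.
Start: joints at [-1.363, 0.468, -0.012, 1.603, 0.006, 1.071, -0.056], TCP at [161.358, 629.661, 214.592] pointing down, gripper open.
Joint ranges: [-2.53, 2.53], [-0.31, 2.02], [-1.57, 1.55], [0.28, 2.44], [-1.29, 4.43], [0.15, 1.84], [-2.92, 2.92]. Speed limits (rad/s): [2.57, 2.57, 3.14, 3.14, 3.14, 3.14, 3.14].

## Interface

Orientations are given as a rotation vector (axis times angle).
In Python, from cell import robot, grip, kin, viewer gives the robot as it stands. Calls block until the motion is done:
- robot.movep(position, orientation): joint-space move of the TCP to a pose.
- robot.servo_line(position, feed=150, rotation=None): straight line of the TCP; rotation=None keeps the orientation; feed is the mean speed in mm/s.
- robot.goto_joints(angles): joint-space move.
- grip(opening, newtons=None): opening from 0.0 (shut) to 1.0 (fully open); newtons is the grip in N (None keeps the last); returns when the fingers have stopped.
- robot.hold(seconds).
- kin.ik(position, orientation): joint angles nearest the present ones, or None.
- robot.observe(): the state.
- viewer.read_camera(name): name is "scene" or "top" or "wrist"; returns the picture (400x640x3 uint8, red, green, blue); there is no depth.
- viewer.camera_info(name): a dict with "camera_matrix" (3x3 intrinsics, pixels), "R" (3x3) and "t" (3): a world point X has camera coordinates R X + t. Camera axes: x right, y down, z forward; pixel columns grow to the right and rows downward; lengths in mm; the calibration is good to about 2 mm. A picture is of the moment at which its call begins: read the wrist's pose just before it. camera_info takes no time and is no camera call; for the wrist camera it gives the pose at the moment of the call.
A pose or a line that the arm cannot do raises robot.IKError and nothing moves.
- robot.job_done(): hands the job in, once; it reports no verdict.
Trained networks look in the newest picture that a camera, given by its name, has taken for a name from the list of things; names that differ only in an ending like _2 or _b are one class to them, and where a whole thing is asked for, a point or a joint stands for the part that bears it (a point fixed in the world has none). Each returns a list of dicts, best first, with "confidence" (0 to 1); they miss things now and then, are a little off and sometimes report something else, mostly with a low value. They report only what shows in the picture. A call takes as long as a camera call.
- viewer.silhouettes(name, camera): "mask" (400x640 bool, what is visible of it).
- viewer.pinpoint(name, camera): "at" ([x, y, z] in mm, in the coordinates of the camera as it stood for that picture, good to about 4 mm: a listed point, or the origin of a listed thing).
The state is a dict: "t": time; "joints": joint angles; "joint_velocities": joint speeds; "joint_torque": joint torques, N m; "tcp_pos": TCP position; "tcp_rot": TCP orientation; "contact_force": force on the tool from outside, world axes, zero at the start; "wrist_torque": the same for the moment, N m; "grip_width": opening from 0.0 (shut) to 1.0 (fully open).
Only numpy, scipy, OpenCV 4.12 (cv2) and the standard library are available. Lean on these libraries where they do the work, as an engineer would, in place of code of your own. Each camera call takes 0.05 s, during which the arm holds its last target. There are 200 camera calls.

## Working session

There is one attempt and no reset: what is moved stays moved. The work goes in short steps, each a Python script; the robot and the scene stay as the last script left them, time stands still between calls to the robot, and variables do not carry over. Pictures are saved under pics/ and viewed, about 12 in all and at most 16, crops included, and the job is handed in when it is done.

```bash
ls; mkdir -p pics; cat > h.py <<'E'
import numpy as np, cv2
from cell import robot, grip, kin, viewer
def snap(cam,fn=None):
    im=viewer.read_camera(cam); ci=viewer.camera_info(cam)
    if fn: cv2.imwrite('pics/'+fn,im[:,:,::-1])
    return im,ci
def toworld(ci,p): return np.array(ci['R']).T@(np.array(p)-np.array(ci['t']))
def ray(ci,uv,z):
    K=np.array(ci['camera_matrix']);R=np.array(ci['R']);t=np.array(ci['t'])
    d=R.T@np.linalg.inv(K)@[uv[0],uv[1],1.];c=-R.T@t
    return c+d*(z-c[2])/d[2]
E
python3 - <<'E'
from h import *
o=robot.observe();print(o['t'],o['tcp_pos'],o['tcp_rot'])
names="pin_brush bristle_brush flea_comb wide_comb tick_remover brush_box comb_tray jar bottle tin".split()
for cam in('top','scene'):
    im,ci=snap(cam,cam+'1.png')
    for n in names:
        for d in viewer.pinpoint(n,cam)[:2]: print(cam,n,round(d['confidence'],2),toworld(ci,d['at']).round(0))
E
```

```text
pics
0.0 [161.22450363 629.0766852  213.63197948] [ 0.19551246  1.56190839 -0.198313  ]
top pin_brush 0.65 [472. -62.  -0.]
top pin_brush 0.3 [464.  68.  -3.]
top bristle_brush 0.66 [462.  64.  -2.]
top flea_comb 0.67 [444. 178.  -0.]
top wide_comb 0.68 [ 476. -197.   -4.]
top tick_remover 0.58 [632. -69.   2.]
top brush_box 0.97 [544. 406.   1.]
top comb_tray 0.95 [ 505. -413.    2.]
top jar 0.64 [657.  68.   3.]
top bottle 0.89 [ 646. -186.   -2.]
top tin 0.57 [656. 189.   2.]
top tin 0.45 [659.  66.   1.]
scene pin_brush 0.83 [472. -61.   0.]
scene bristle_brush 0.83 [470.  66.  -2.]
scene bristle_brush 0.56 [551. 403.  -2.]
scene flea_comb 0.64 [443. 187.  -1.]
scene flea_comb 0.63 [471.  68.  -2.]
scene wide_comb 0.7 [ 477. -200.   -1.]
scene wide_comb 0.3 [470. -57.   2.]
scene tick_remover 0.65 [632. -70.  -8.]
scene brush_box 0.62 [549. 405.  -2.]
scene comb_tray 0.93 [ 503. -410.   -1.]
scene jar 0.61 [660.  63.  -3.]
scene bottle 0.73 [ 648. -184.    2.]
scene tin 0.79 [654. 191.   1.]
```

View pics/top1.png

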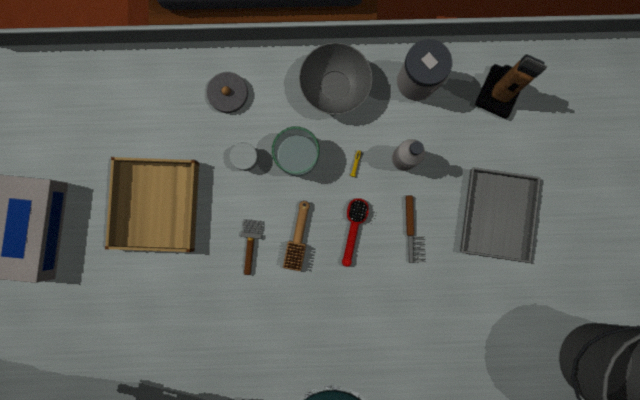

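```bash
python3 - <<'E'
from h import *
im,ci=snap('top')
# silhouettes -> world axis
Z=dict(pin_brush=14,bristle_brush=16,flea_comb=8,wide_comb=8,tick_remover=8,brush_box=40,comb_tray=22)
for n,z in Z.items():
    for d in viewer.silhouettes(n,'top')[:2]:
        m=d['mask'];ys,xs=np.nonzero(m)
        if len(xs)<20: continue
        P=np.array([ray(ci,(x,y),z)[:2] for x,y in zip(xs,ys)])
        (c,s,a)=cv2.minAreaRect(P.astype(np.float32))
        ctr=P.mean(0);w,v=np.linalg.eigh(np.cov((P-ctr).T));ax=v[:,1]
        q=(P-ctr)@ax;sk=np.mean(q**3)
        print(n,round(d['confidence'],2),len(xs),'rect',np.round(c),np.round(s),round(a,1),'cen',ctr.round(),'axis deg',np.degrees(np.arctan2(ax[1],ax[0])).round(1),'skew',round(sk))
print(ci['camera_matrix'])
E
```

```text
pin_brush 0.91 824 rect [471. -68.] [ 48. 162.] 83.7 cen [485. -66.] axis deg 167.0 skew 46980
bristle_brush 0.75 598 rect [442. 180.] [ 48. 128.] 84.3 cen [457. 179.] axis deg 173.3 skew 32785
bristle_brush 0.62 940 rect [467.  65.] [ 46. 164.] 78.0 cen [453.  69.] axis deg 168.0 skew -46230
flea_comb 0.83 663 rect [443. 183.] [ 49. 130.] 80.9 cen [457. 179.] axis deg 172.7 skew 29562
wide_comb 0.61 574 rect [ 476. -208.] [159.  35.] 2.1 cen [ 468. -202.] axis deg -175.4 skew -24077
comb_tray 0.63 6194 rect [ 503. -409.] [171. 206.] 80.1 cen [ 503. -409.] axis deg 170.6 skew -3146
comb_tray 0.45 1907 rect [665.  68.] [111. 119.] 89.0 cen [665.  67.] axis deg -162.3 skew 1073
[[434.42339112   0.         323.14490888]
 [  0.         434.42339112 198.75836557]
 [  0.           0.           1.        ]]
```

The top view shows image-up is +x and image-left is +y. The box is at (153,205) px and the tray at (500,213). From left to right, the tools are the flea comb (251,247, teeth up), bristle brush (298,235, head down), pin brush (353,232, head up), wide comb (413,230, teeth down and right) and tick remover (356,164). The network positions agree with this. Next I take a closer look with the wrist camera.

```bash
cat >> h.py <<'E'
from scipy.spatial.transform import Rotation as Ro
def rot(yaw,tilt=0):  # yaw of the thing (deg); jaws across it; tool x down; tilt leans body towards -x of thing
    q=np.radians(yaw); y=np.array([-np.sin(q),np.cos(q),0]); x=np.array([0,0,-1.])
    M=np.array([x,y,np.cross(x,y)]).T
    if tilt: M=Ro.from_rotvec(y*-np.radians(tilt)).as_matrix()@M
    return Ro.from_matrix(M).as_rotvec()
def look(names,fn=None,k=1):
    im,ci=snap('wrist',fn); out={}
    for n in names:
        for d in viewer.pinpoint(n,'wrist')[:k]:
            print(n,round(d['confidence'],2),toworld(ci,d['at']).round(1))
    return im,ci
def sil(n,ci,z,cam='wrist'):
    for d in viewer.silhouettes(n,cam)[:1]:
        ys,xs=np.nonzero(d['mask'])
        if len(xs)<50: return
        P=np.array([ray(ci,p,z)[:2] for p in zip(xs,ys)]); ctr=P.mean(0)
        c,s,a=cv2.minAreaRect(P.astype(np.float32)); w,v=np.linalg.eigh(np.cov((P-ctr).T));ax=v[:,1]
        print(' sil',n,round(d['confidence'],2),'rect',np.round(c),np.round(s),round(a,1),'cen',ctr.round(),'axis',np.degrees(np.arctan2(ax[1],ax[0])).round(1),'px',xs.min(),xs.max(),ys.min(),ys.max())
E
python3 - <<'E'
from h import *
o=robot.observe();M=Ro.from_rotvec(o['tcp_rot']).as_matrix();print(M.round(2))
for yw in(0,180):
  print(yw,[ (lambda q: None if q is None else np.round(q,2))(kin.ik(p,rot(yw))) for p in([470,0,330],[544,406,330],[505,-413,330])])
robot.movep([544,406,330],rot(0)); print(robot.observe()['t'])
im,ci=look(['brush_box'],'w_box.png'); sil('brush_box',ci,40)
robot.movep([450,60,330],rot(0)); print(robot.observe()['t'])
im,ci=look(['bristle_brush','pin_brush','flea_comb'],'w_mid.png'); sil('bristle_brush',ci,16);sil('pin_brush',ci,14);sil('flea_comb',ci,8)
print(robot.observe()['t'])
cv2.imwrite('pics/pair.png',cv2.resize(np.hstack([cv2.imread('pics/w_box.png'),cv2.imread('pics/w_mid.png')]),(800,250)))
E
```

```text
[[ 0.    0.25  0.97]
 [ 0.    0.97 -0.25]
 [-1.    0.    0.  ]]
0 [array([-0.71,  0.02,  0.66,  1.91, -0.02,  1.21,  1.53]), array([-0.75,  0.44,  0.08,  1.39, -0.04,  1.32,  0.91]), array([ 0.8 ,  0.4 , -0.23,  1.45,  0.09,  1.3 ,  2.13])]
180 [array([-0.9 ,  0.02,  0.86,  1.92, -0.01,  1.21, -1.61]), array([-1.15,  0.49,  0.69,  1.42, -0.31,  1.34, -2.02]), array([-0.09,  0.57,  1.12,  1.51, -0.52,  1.39, -0.51])]
3.175
brush_box 0.59 [549.3 407.   -2.1]
 sil brush_box 0.61 rect [548. 408.] [191. 212.] 86.6 cen [541. 407.] axis 176.7 px 256 393 90 238
4.6667
bristle_brush 0.59 [470.6  74.4   1.4]
pin_brush 0.57 [470.2 -65.2   1.9]
flea_comb 0.77 [439.6 185.2  -1.8]
 sil bristle_brush 0.89 rect [467.  69.] [ 46. 164.] 77.8 cen [450.  73.] axis 167.6 px 309 351 119 221
 sil pin_brush 0.9 rect [471. -58.] [ 49. 163.] 75.9 cen [481. -61.] axis 165.2 px 224 261 124 222
 sil flea_comb 0.91 rect [442. 182.] [ 51. 130.] 87.3 cen [453. 183.] axis 172.6 px 378 412 114 197
5.0167
```

View pics/pair.png

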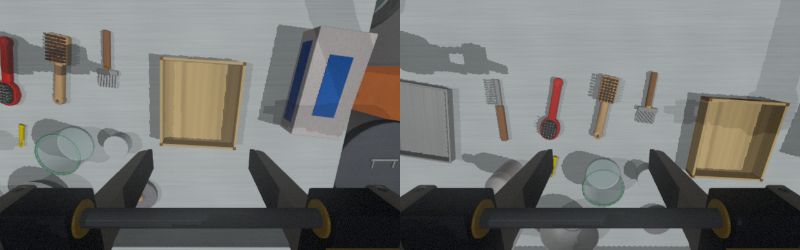

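The wrist views show the box, five tools and jar clearly. The silhouettes match the stated sizes: the box is 212x192 at (548,408) with yaw about -3.4°. Now I move the two brushes.

```bash
cat >> h.py <<'E'
def pick(p,yaw,z=3,n=20,hi=160,tilt=0,op=1.0):
    grip(op); robot.movep([p[0],p[1],hi],rot(yaw,tilt)); robot.servo_line([p[0],p[1],z],feed=120)
    grip(0.0,n); g=robot.observe()['grip_width']; robot.servo_line([p[0],p[1],hi],feed=150)
    print('picked width mm',round(g*92,1),round(robot.observe()['grip_width']*92,1),'t',robot.observe()['t'])
def place(p,yaw,z,op=0.5,hi=160):
    robot.movep([p[0],p[1],hi],rot(yaw)); robot.servo_line([p[0],p[1],z+20],feed=150); robot.servo_line([p[0],p[1],z],feed=40)
    print('F',np.round(robot.observe()['contact_force'],1)); grip(op); robot.hold(0.2); robot.servo_line([p[0],p[1],hi],feed=150)
    print('placed t',robot.observe()['t'])
def frame(c,yaw,x,y):
    q=np.radians(yaw); return np.array(c)+[x*np.cos(q)-y*np.sin(q),x*np.sin(q)+y*np.cos(q)]
E
python3 - <<'E'
from h import *
B=(548,408)
pick((467,69),-12.3); place(frame(B,-3.4,0,40),-3.4,10)
pick((471,-62),-14); place(frame(B,-3.4,0,-40),-3.4,10)
robot.movep([520,380,330],rot(0)); im,ci=look(['pin_brush','bristle_brush'],'w_box2.png')
sil('pin_brush',ci,20);sil('bristle_brush',ci,22)
robot.movep([450,183,330],rot(0)); im,ci=look(['flea_comb']); sil('flea_comb',ci,8)
robot.movep([460,-250,330],rot(0)); im,ci=look(['wide_comb','comb_tray','tick_remover','bottle'],'w_tray.png'); sil('wide_comb',ci,8);sil('comb_tray',ci,22);sil('tick_remover',ci,8)
cv2.imwrite('pics/pair2.png',cv2.resize(np.hstack([cv2.imread('pics/w_box2.png'),cv2.imread('pics/w_tray.png')]),(800,250)))
print(robot.observe()['t'])
E
```

```text
picked width mm 21.9 22.1 t 9.6667
F [ 0.  -0.1  0.1]
placed t 14.6583
picked width mm 20.1 19.7 t 21.075
F [-0.6 -0.9 -0.6]
placed t 26.2583
pin_brush 0.88 [545.5 361.7   9.5]
 sil pin_brush 0.59 rect [546. 365.] [162.  48.] 0.3 cen [555. 368.] axis 177.0 px 298 328 128 230
 sil bristle_brush 0.69 rect [551. 408.] [200. 222.] 86.5 cen [542. 406.] axis -177.1 px 275 413 108 253
flea_comb 0.75 [438.9 186.6  -1.8]
 sil flea_comb 0.97 rect [442. 186.] [ 50. 128.] 81.6 cen [456. 184.] axis 173.5 px 303 334 115 197
wide_comb 0.88 [ 475.8 -198.4   -3.4]
comb_tray 0.82 [ 503.8 -408.5    3.3]
tick_remover 0.69 [ 6.374e+02 -7.010e+01 -4.000e-01]
bottle 0.57 [ 6.459e+02 -1.875e+02  3.000e-01]
 sil wide_comb 0.65 rect [664. 205.] [103.  66.] 58.2 cen [664. 207.] axis 56.0 px 551 603 256 297
 sil comb_tray 0.82 rect [ 504. -407.] [162. 202.] 79.9 cen [ 497. -407.] axis 166.9 px 167 279 117 253
 sil tick_remover 0.46 rect [635. -72.] [14. 66.] 75.0 cen [632. -71.] axis 164.8 px 414 431 245 278
30.225
```

View pics/pair2.png

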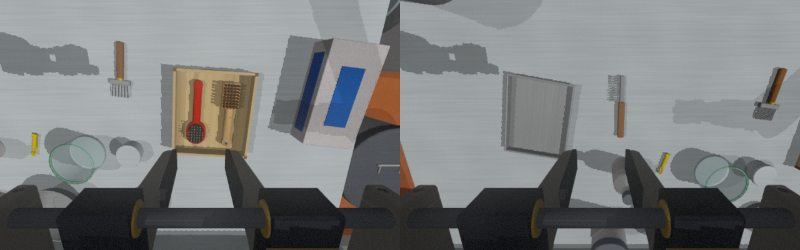

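Both brushes lie flat in the box, bristles up (about (197,110) and (230,110) px). The tray is empty at (540,113) with yaw -10°, and the wide comb handle is at (621,118). Combs next.

```bash
python3 - <<'E'
from h import *
T=(504,-408)
pick((476,-198),2.5); place(frame(T,-10,0,-22),-10,7,op=0.4)
pick((442,185),-7); place(frame(T,-10,0,36),-10,7,op=0.32)
robot.movep([470,-380,330],rot(0)); im,ci=look(['wide_comb','flea_comb'],'w_tray2.png')
robot.movep([560,0,300],rot(0)); im,ci=look(['jar','tick_remover','bottle'],'w_jar.png');sil('tick_remover',ci,8)
print(kin.ik([634,-71,5],rot(-15,20)))
cv2.imwrite('pics/pair3.png',cv2.resize(np.hstack([cv2.imread('pics/w_tray2.png'),cv2.imread('pics/w_jar.png')]),(800,250)))
print(robot.observe()['t'])
E
```

```text
picked width mm 16.9 17.0 t 35.55
F [ 1.   0.3 -1.8]
placed t 40.0083
picked width mm 15.9 16.2 t 46.925
F [-0.7  0.2 -0.6]
placed t 52.4
wide_comb 0.96 [ 498.4 -431.5   -0.7]
flea_comb 0.63 [ 507.5 -370.9    1. ]
jar 0.76 [6.57e+02 6.90e+01 6.00e-01]
tick_remover 0.53 [637.3 -71.2  -4.2]
bottle 0.67 [ 645.3 -190.1    3.8]
 sil tick_remover 0.76 rect [634. -72.] [14. 66.] 71.9 cen [630. -70.] axis 163.4 px 270 285 193 232
[-0.37622545  0.66887758  0.49626829  2.05522401 -0.99815196  0.24142546
  2.23219005]
54.9917
```

View pics/pair3.png

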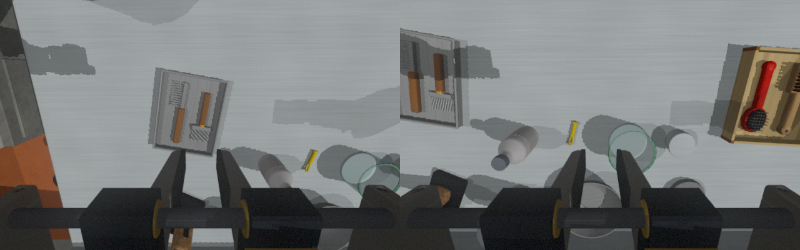

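Both combs lie flat in the tray, around (180,110) and (202,115) px, clear of the rim. The tick remover, at (573,132) px, lies between the bottle and the jar. I grip it with the tool tilted back so the gripper body clears the bottle.

```bash
python3 - <<'E'
from h import *
P=(633,-71); J=(658,67)
for p in ([*P,160],[*P,5],[*J,160],[*J,40]): print(np.round(kin.ik(p,rot(-20,17)),2))
grip(0.55)
robot.movep([*P,160],rot(-20,17)); robot.servo_line([*P,5],feed=100)
print('F',np.round(robot.observe()['contact_force'],1))
grip(0.0,12); print('w',robot.observe()['grip_width']*92)
robot.servo_line([*P,160],feed=120); w=robot.observe()['grip_width']*92; print('w',w)
if w>6:
    robot.movep([*J,160],rot(-20,17)); robot.servo_line([*J,40],feed=100)
    print('F',np.round(robot.observe()['contact_force'],1))
    grip(0.28); robot.hold(0.3); robot.servo_line([*J,170],feed=120)
robot.movep([540,0,330],rot(0)); im,ci=look(['tick_remover','jar','bottle','tin'],'w_end.png')
snap('top','top_end.png'); snap('scene','scene_end.png')
a=cv2.imread('pics/top_end.png'); b=cv2.imread('pics/w_end.png')
cv2.imwrite('pics/pair4.png',np.hstack([a[100:300,90:560][:, :400],b[80:280,200:600]]))
print(robot.observe()['t'])
E
```

```text
[-0.77  0.56  1.03  1.97 -0.69  0.66  1.85]
[-0.49  0.72  0.64  2.02 -0.96  0.36  2.07]
[-1.    0.64  1.07  1.9  -0.68  0.72  1.59]
[-0.85  0.77  0.84  1.94 -0.86  0.51  1.72]
F [-0.7 -0.7 -0. ]
w 9.713971507279505
w 9.482345499843948
F [ 1.1 -0.6 -0.1]
tick_remover 0.66 [659.9  69.2   2.9]
jar 0.93 [6.583e+02 6.330e+01 4.000e-01]
bottle 0.67 [ 645.6 -186.7    1.3]
tin 0.69 [655.2 191.   -1.8]
65.1583
```

View pics/pair4.png

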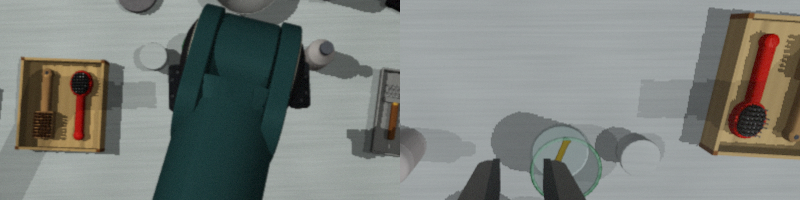

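View pics/scene_end.png

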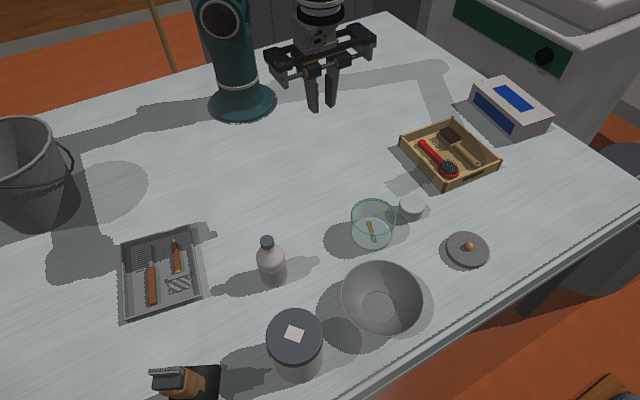

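The scene shows all five tools put away and the bystanders upright. I take one enlarged look at the tray for rim contact.

```bash
python3 - <<'E'
import cv2
a=cv2.imread('pics/w_tray2.png');b=cv2.imread('pics/scene_end.png')
import numpy as np
cv2.imwrite('pics/tray_z.png',np.hstack([cv2.resize(a[95:255,225:385],(390,390)),cv2.resize(b[215:335,105:225],(390,390))]))
E
```

```text
(no output)
```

View pics/tray_z.png

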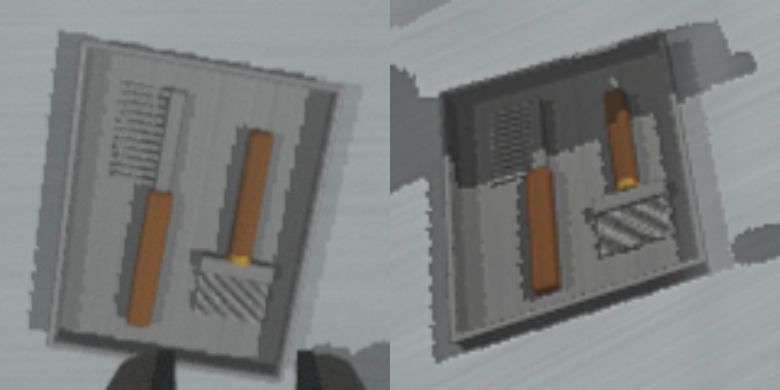

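Both combs lie on the tray floor, side by side and clear of the rim. I hand the job in.

```bash
python3 -c "
from h import *
robot.job_done(); print(robot.observe()['t'])"
```

```text
the job is handed in; nothing more can be done
the job is handed in; nothing more can be done
```

All five tools are put away and the job was handed in at about 65 s of the 131 s allowed. No verdict is reported back.

- **Brushes:** both lie flat in the plywood box, side by side, with bristles and pins up.
- **Combs:** both lie flat on the tray floor, side by side. An enlarged view shows neither touching the rim.
- **Tick remover:** I gripped it with the tool tilted back to clear the bottle and released it inside the jar. The last check put it about 6 mm from the jar's centre, near the jar floor.
- **Jar, bottle and tin:** all are still upright, and their last measured positions are within about 5 mm of the first ones, which is the measuring noise.

Gripped widths matched the given handle sizes, and the contact forces I printed stayed under 2 N. A few network silhouettes were wrong (for example, the bristle brush was once reported as the whole box). I discarded these after comparing them with the pictures and the given sizes. The bristle brush's final position was confirmed only by eye.

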